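Pay for and start the dryer at the laundry console

ROBOT

A 7-joint arm with a two-finger parallel gripper is mounted at the origin on the work surface. World frame = base frame: x ahead of the robot, y to its left, z up, the work surface at z = 0. Lengths are in mm, angles in rad, forces in N, time in s.
With the tool pointing down it reaches from about 400 to 875 mm from the base axis. Payload 4.4 kg.
Tool frame: the origin (TCP) lies midway between the tips of the shut fingers; the grasp point (between the pads) lies 19 mm behind it; z points along the fingers, y is the line along which they close (so a half turn about z gives the same grasp; the last joint's range is limited). The gripper opens to 85 mm and grips with 20 to 120 N. Pads are 22 mm wide; open, the fingers measure 114 mm over their backs; the gripper's body (76 mm by 85 mm) begins 54 mm behind the grasp point. The pads swing forward as they close: fully open they stand 13 mm farther back than shut.
Start: joints at [1.177, 0.628, 0.038, 1.517, -0.027, 0.996, -0.02], TCP at [209.302, -615.394, 231.313] pointing down, gripper open.
Joint ranges: [-3.06, 3.06], [-0.37, 2.12], [-1.25, 1.32], [0.18, 2.47], [-1.1, 4.24], [0.23, 1.98], [-2.94, 2.94]. Speed limits (rad/s): [2.57, 2.57, 3.14, 3.14, 3.14, 3.14, 3.14].

INTERFACE

Orientations are given as [roll, pitch, yaw] about the fixed x, y, z axes, in that order (R = Rz(yaw) Ry(pitch) Rx(roll)).
In Python, from cell import ctrl, get_image, get_calibration gives the robot as it stands.
- The arm moves only by the shell command python3 -m creep 'ROWS'. ROWS is JSON, a list of rows, each an object of numbers: "dx", "dy", "dz": the shift along the world's x, y, z normalised to -1 to 1, where 1 is 0.4 m; "rx", "ry", "rz": the turn, a rotation vector about the world's x, y, z normalised to -1 to 1, where 1 is 2 pi rad; "grip": the closure, from -1 (fully open) to 1 (shut). A call has exactly 5 rows; each row is the pose to reach, as a shift and turn from the pose commanded when the call began, turning the shorter way round; what a row does not reach only later rows make up. A row lasts 1/8 s, in which the tool goes at most 62.5 mm and 10.7 degrees, less where a joint would pass 70% of its speed; a pose out of reach is approached as far as the arm can. A call with a number of a shift or a turn outside -1 to 1 is refused whole. A call with a gripper value outside its range is refused whole. The fingers move at their own pace and stop on an object; the grip force is fixed at half the most. Time passes only in rows, so rows that repeat a pose let the fingers close, or fill a call up. It gives the time, the measured TCP pose, the force, the opening and the grip force at its end, in the units of the state.
- ctrl.read_state(): the state, without advancing time (a new reading comes with each control period).
- get_image(name): name is "side" or "top" or "wrist"; returns the picture (420x560x3 uint8, red, green, blue); there is no depth.
- get_calibration(name): a dict with "mtx" (3x3 intrinsics, pixels), "world_from_camera" (4x4, takes a point from camera to world coordinates). Camera axes: x right, y down, z forward; pixel columns grow to the right and rows downward; lengths in mm; the calibration is good to about 2 mm. A picture is of the moment at which its call begins: read the wrist's pose just before it. get_calibration takes no time and is no camera call; for the wrist camera it gives the pose at the moment of the call.
- ctrl.finish_job(): hands the job in; it is judged then, once.
The state is a dict: "clock": time; "qpos": joint angles; "qd": joint speeds; "tau": joint torques, N m; "eef_pos": TCP position; "tool_rot": TCP orientation; "force": force on the tool from outside, world axes, zero at the start; "torque": the same for the moment, N m; "width": finger opening in mm; "gripper_force": force on a finger pad.
Only numpy, scipy, OpenCV 4.12 (cv2) and the standard library are available. Lean on these libraries where they do the work, as an engineer would, in place of code of your own. Each camera call takes 0.05 s, during which the arm holds its last target. There are 200 camera calls.

TASK

Start the dryer that belongs to the blue key: push the coin slide of the steel coin box fully home, then press the far end of the blue rocker key so that it tips right over and stays there, then press the green start button right down for a moment and let it come back up. Only touch and push with the fingers: pick nothing up, do not press the red stop button, and leave the yellow and white keys and everything standing around as they are.

Things in the scene. Friction and masses are not known exactly. Their poses are not given: they have to be found in the camera images.
- console: Fixed white dryer console, 230 (x) x 320 (y) x 60 mm high, a dark bar 22 mm higher along its far edge (x 92 to 114 mm). Origin: centre of its underside; x points away from the robot, z up. On top: two round buttons in the near row (x about -62 mm), three rocker keys in the far row (x about +35 mm), 90 mm apart; which one is in which place of its row varies.
- coin_box: Fixed steel coin box, 130 (x) x 90 (y) x 75 mm high, on the table left or right of the console (a black card reader 130 x 90 x 50 mm stands on the other side). Origin: centre of its underside; its x axis is the direction in which the slide is pushed, z up. Its front face is 65 mm before the origin.
- coin_slide (a joint): Push slide of the coin box, m: starts 0 to 0.012, 0.050 = fully home against its stop (plate 2 mm from the box). Moves along the box's +x, friction about 3 N, no spring: it stays where it is left.
- coin_slide_face (a point): Centre of the near face of the slide's upright dark push plate (12 mm thick, 56 wide, 54 tall, its lower edge 18 mm above the table); this point is 45 mm above the table and moves with the slide. A flat steel tongue joins the plate to the box. Push here along the box's +x.
- blue_key (a joint): Blue rocker key (the one to tip), rad: 0 = near end down and far end up, 0.30 = fully over, far end down. Starts at 0 to 0.03. Stays where it is left (friction 0.07 N m: some 3 N at the far end). Pad 64 mm along the console's x, 34 wide, in a black frame 78 x 46 x 10 mm; pivot across the middle, 76 mm above the table, the pad's top 6 mm over it.
- blue_key_far (a point): Point on top of the blue key's pad towards its far end, 26 mm from the pivot towards the console's +x, at the middle of its width (86 mm above the table at joint 0, 78 mm at 0.30). Its frame tips with the key. A blunt tip wholly beyond the pivot has tipped the key right over once lowered to 77 to 80 mm above the table.
- yellow_key (a joint): Yellow rocker key (leave alone), rad: 0 = near end down and far end up, 0.30 = fully over, far end down. Starts at either end or anywhere between. Stays where it is left (friction 0.07 N m: some 3 N at the far end). Pad 64 mm along the console's x, 34 wide, in a black frame 78 x 46 x 10 mm; pivot across the middle, 76 mm above the table, the pad's top 6 mm over it.
- yellow_key_far (a point): Point on top of the yellow key's pad towards its far end, 26 mm from the pivot towards the console's +x, at the middle of its width (86 mm above the table at joint 0, 78 mm at 0.30). Its frame tips with the key. A blunt tip wholly beyond the pivot has tipped the key right over once lowered to 77 to 80 mm above the table.
- white_key (a joint): White rocker key (leave alone), rad: 0 = near end down and far end up, 0.30 = fully over, far end down. Starts at either end or anywhere between. Stays where it is left (friction 0.07 N m: some 3 N at the far end). Pad 64 mm along the console's x, 34 wide, in a black frame 78 x 46 x 10 mm; pivot across the middle, 76 mm above the table, the pad's top 6 mm over it.
- white_key_far (a point): Point on top of the white key's pad towards its far end, 26 mm from the pivot towards the console's +x, at the middle of its width (86 mm above the table at joint 0, 78 mm at 0.30). Its frame tips with the key. A blunt tip wholly beyond the pivot has tipped the key right over once lowered to 77 to 80 mm above the table.
- start_button (a joint): Green start button's travel, m: 0 = up, 0.007 = fully down (about 5 N); springs back.
- start_button_top (a point): Centre of the top of the green start button, 32 mm across, 79 mm above the table when up; steel housing 48 mm across and 12 mm high on the console's top. Pressed straight down.
- stop_button (a joint): Red stop button's travel, m: 0 = up, 0.007 = fully down (about 5 N); springs back. Leave it alone.
- stop_button_top (a point): Centre of the top of the red stop button, 32 mm across, 79 mm above the table when up; steel housing 48 mm across and 12 mm high on the console's top. Pressed straight down.
- detergent: Loose bystander, leave alone: orange detergent bottle, 76 mm across, 170 mm tall. Origin: centre of its underside.
- softener: Loose bystander, leave alone: blue softener bottle, 72 mm across, 160 mm tall. Origin: centre of its underside.
- stain_can: Loose bystander, leave alone: aluminium can, 56 mm across, 130 mm tall. Origin: centre of its underside.
- token_tin: Loose bystander, leave alone: small brass jar, 38 mm across, 38 mm tall, standing on the console's top. Origin: centre of its underside.
- scoop_cup: Loose bystander, leave alone: white cup, 68 mm across, 60 mm tall. Origin: centre of its underside.
- lint_brush: Loose bystander, leave alone: brush lying on the table between the robot and the console; its x axis runs along it.
- peg_tray: Loose bystander, leave alone: green open tray 130 x 170 x 50 mm. Origin: centre of its underside.

How it is judged:
By the outcome, as a careful person would: the job done as asked, in the order asked, and still so for the second after the job is handed in, with the robot touching nothing.
It also fails if it takes over 51 s, if anything falls off the work surface, if the arm or the gripper's body presses on something with over 40 N, if the wrist force passes 120 N, or if a joint passes its speed limit or range.

## Working session

There is one attempt and no reset: what is moved stays moved. The work goes in short steps, Python scripts to look and compute and a shell command to move; the robot and the scene stay as the last step left them, time stands still between calls to the robot, and variables do not carry over. Pictures are saved under pics/ and viewed, at most 10 in all, crops included, and the job is handed in when it is done.

```bash
mkdir -p pics; cat > h.py <<'E'
import numpy as np,cv2
from cell import ctrl,get_image,get_calibration
def ray(cal,u,v,z):
    K=np.array(cal["mtx"]);T=np.array(cal["world_from_camera"])
    d=T[:3,:3]@np.linalg.solve(K,[u,v,1.]);o=T[:3,3]
    return o+d*(z-o[2])/d[2]
E
python3 - <<'E'
from h import *
for n in("top","side"):
    im=get_image(n);cv2.imwrite(f"pics/{n}0.png",im[:,:,::-1]);c=get_calibration(n);print(np.round(c["mtx"],1).tolist(),np.round(c["world_from_camera"],3).tolist())
s=ctrl.read_state();print(s["clock"],s["eef_pos"],s["tool_rot"],s["width"],s["force"])
E
```

```text
[[392.7, 0.0, 271.3], [0.0, 392.7, 209.7], [0.0, 0.0, 1.0]] [[-0.072, -0.973, 0.22, 384.564], [-0.997, 0.069, -0.018, 159.31], [0.002, -0.22, -0.975, 1050.207], [0.0, 0.0, 0.0, 1.0]]
[[390.9, 0.0, 282.2], [0.0, 390.9, 207.0], [0.0, 0.0, 1.0]] [[0.961, -0.157, 0.229, 376.713], [-0.277, -0.59, 0.759, -551.929], [0.016, -0.792, -0.61, 668.15], [0.0, 0.0, 0.0, 1.0]]
0.1 [ 209.13039209 -614.83303306  230.47597201] [-3.13984836e+00  3.47155197e-05  3.27838449e-01] 85.26536361070188 [0.01883431 0.31299296 0.15327549]
```

View pics/top0.png

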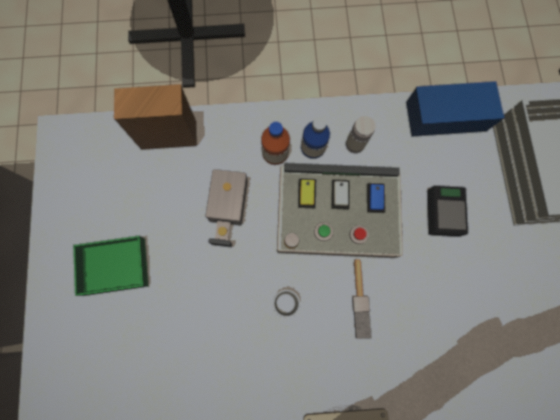

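View pics/side0.png

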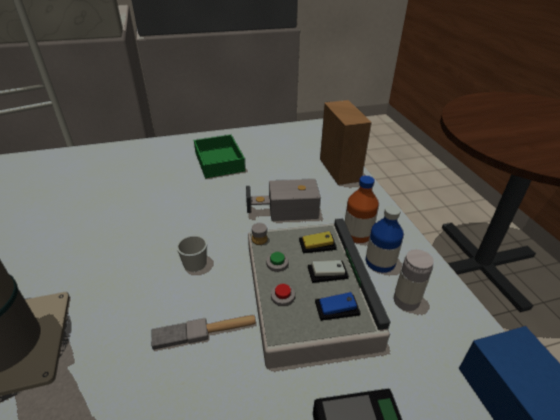

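The top view shows the coin box at about (228,195) with its plate at (222,242), the blue key at (377,197), green at (324,231), red at (359,234) and the token tin at (291,240). The side view agrees. Next I'll measure these points.

```bash
python3 - <<'E'
from h import *
def blob(im,roi,f):
    x0,y0,x1,y1=roi;h=cv2.cvtColor(im,cv2.COLOR_RGB2HSV)[y0:y1,x0:x1].astype(int)
    m=f(h[...,0],h[...,1],h[...,2]).astype(np.uint8)
    n,l,s,c=cv2.connectedComponentsWithStats(m);i=1+np.argmax(s[1:,4])
    p=np.argwhere(l==i)[:,::-1].astype(np.float32);r=cv2.minAreaRect(p)
    return c[i]+[x0,y0],s[i,4],(r[0][0]+x0,r[0][1]+y0),r[1],r[2],cv2.boxPoints(r)+[x0,y0]
sat=lambda lo,hi:(lambda h,s,v:(h>=lo)&(h<=hi)&(s>110)&(v>50))
B=dict(blue=(82,sat(105,130),(362,178,392,216),(312,286,362,322)),yel=(82,sat(22,35),(295,175,322,212),(298,230,340,255)),
 green=(79,sat(45,80),(310,220,338,243),(264,246,292,270)),red=(79,lambda h,s,v:((h<8)|(h>172))&(s>120)&(v>50),(346,224,374,246),(268,280,300,303)))
ims={n:cv2.imread(f"pics/{n}0.png")[:,:,::-1].copy() for n in("top","side")}
cal={n:get_calibration(n) for n in ims}
for k,(z,f,a,b) in B.items():
    for n,r in(("top",a),("side",b)):
        q=blob(ims[n],r,f);print(k,n,q[0].round(1),q[1],ray(cal[n],*q[0],z).round(1))
# slide plate and box
q=blob(ims["top"],(202,228,242,252),lambda h,s,v:v<75);print("plate",q[0],q[1],q[3:5],[ray(cal["top"],*p,72).round(0)[:2] for p in q[5]])
q=blob(ims["side"],(240,182,258,216),lambda h,s,v:v<75);print("plate side",q[0],q[1],q[5].round(0).tolist())
for n,(x0,y0,x1,y1) in (("top",(195,160,260,255)),("side",(235,170,330,225))):
    cv2.imwrite(f"pics/c_{n}.png",cv2.resize(ims[n][y0:y1,x0:x1,::-1],None,fx=6,fy=6,interpolation=cv2.INTER_CUBIC))
E
python3 -c "
import cv2,numpy as np
a=cv2.imread('pics/c_top.png');b=cv2.imread('pics/c_side.png')
h=570;c=np.zeros((h,390+400,3),np.uint8);c[:,:390]=a;b=cv2.resize(b,(400,232));c[:232,390:]=b;cv2.imwrite('pics/c.png',c)"
```

```text
blue top [376.4 197. ] 344 [ 616.6 -128.2   82. ]
blue side [337.3 302.7] 532 [ 615.1 -131.6   82. ]
yel top [306.9 192. ] 358 [642.2  47.4  82. ]
yel side [317.4 239.5] 355 [639.7  42.8  82. ]
green top [323.8 230.5] 79 [540.6  14.   79. ]
green side [277.  257.1] 115 [539.2  16.3  79. ]
red top [359.7 233.3] 110 [527.  -74.9  79. ]
red side [282.5 290.9] 196 [525.  -74.7  79. ]
plate [220.85714286 242.96428571] 84 ((21.333974838256836, 4.34121561050415), 7.125016689300537) [array([529., 301.]), array([540., 300.]), array([529., 247.]), array([519., 249.])]
plate side [248.70731707 199.98373984] 123 [[245.0, 186.0], [256.0, 185.0], [257.0, 212.0], [247.0, 212.0]]
```

View pics/c.png

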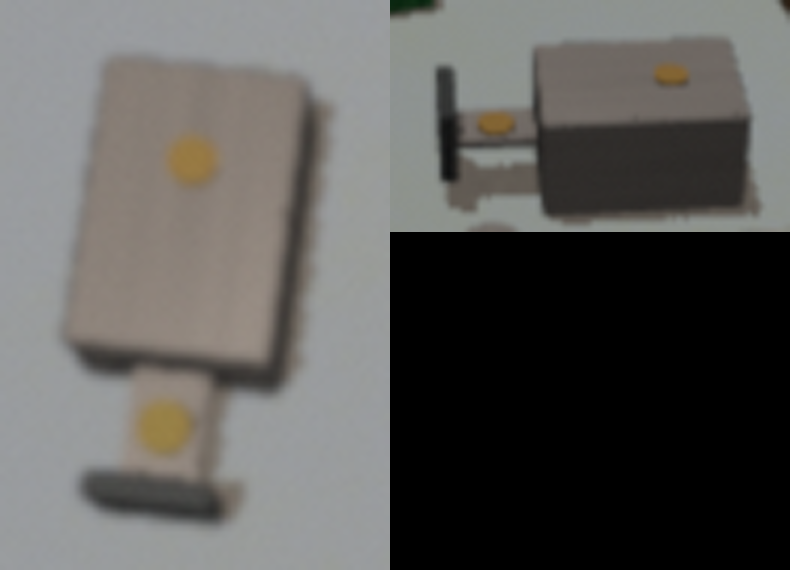

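```bash
python3 - <<'E'
from h import *
c=get_calibration("top");s=get_calibration("side")
P=[ray(c,195+u/6,160+v/6,75)[:2] for u,v in((65,345),(270,360),(307,75),(107,58))]
P=np.array(P);print(P.round(0));nm=(P[0]+P[1])/2;fm=(P[2]+P[3])/2;d=fm-nm;print("len",np.linalg.norm(d),"w",np.linalg.norm(P[0]-P[1]),np.linalg.norm(P[2]-P[3]))
yaw=np.arctan2(d[1],d[0]);w=P[0]-P[1];print(yaw,np.arctan2(-w[0],w[1]),"centre",P.mean(0))
print("discs",ray(c,195+192/6,160+160/6,75),ray(c,195+165/6,160+427/6,50))
print("plate top near edge",ray(c,195+85/6,160+495/6,72),ray(c,195+218/6,160+520/6,72))
print("plate top far edge",ray(c,195+88/6,160+472/6,72),ray(c,195+218/6,160+490/6,72))
k=95/400
print("side plate top near/far-y",ray(s,235+(440-390)*k,170+68*k,72),ray(s,235+(440-390)*k,170+122*k,72))
for n,u,v,z in(("soft",318,125,160),("can",365,125,130),("tin",291,240,98),("cup",287,298,60),("deter",276,128,170)):print(n,ray(c,u,v,z).round(0))
E
```

```text
[[596. 308.]
 [583. 222.]
 [708. 199.]
 [722. 285.]]
len 127.29169355764623 w 86.89502082513837 87.26466696561971
-0.17959596422857363 -0.14572651958147367 centre [652.04812773 253.77790221]
discs [673.01712616 250.84644789  75.        ] [562.11812362 270.3639582   50.        ]
plate top near edge [531.85907188 302.51086044  72.        ] [517.42115655 247.64597165  72.        ]
plate top far edge [541.45340402 300.90076771  72.        ] [529.99192154 247.02436829  72.        ]
side plate top near/far-y [534.71396188 301.64216006  72.        ] [522.65358567 244.99161592  72.        ]
soft [789.  14. 160.]
can [ 794. -110.  130.]
tin [520.  99.  98.]
cup [383. 118.  60.]
deter [783. 117. 170.]
```

```bash
python3 -m creep '[{"dx":0.11,"dy":0.1,"dz":0,"rx":0,"ry":0,"rz":-0.016,"grip":1},{"dx":0.22,"dy":0.2,"dz":0,"rx":0,"ry":0,"rz":-0.032,"grip":1},{"dx":0.33,"dy":0.29,"dz":0,"rx":0,"ry":0,"rz":-0.048,"grip":1},{"dx":0.44,"dy":0.39,"dz":0,"rx":0,"ry":0,"rz":-0.064,"grip":1},{"dx":0.55,"dy":0.49,"dz":0,"rx":0,"ry":0,"rz":-0.08,"grip":1}]'
```

```text
clock: 0.72
eef_pos: [430.4, -417.8, 231.0]
tool_rot: [-3.141, 0.0, -0.178]
force: [-0.1, -1.6, 0.7]
width: 0.2
gripper_force: 0.0
```

```bash
python3 -m creep '[{"dx":0.04,"dy":0.14,"grip":1},{"dx":0.08,"dy":0.28,"grip":1},{"dx":0.12,"dy":0.42,"grip":1},{"dx":0.16,"dy":0.56,"grip":1},{"dx":0.2,"dy":0.7,"grip":1}]' && python3 -m creep '[{"dx":-0.014,"dy":0.14,"grip":1},{"dx":-0.028,"dy":0.28,"grip":1},{"dx":-0.042,"dy":0.42,"grip":1},{"dx":-0.056,"dy":0.56,"grip":1},{"dx":-0.07,"dy":0.7,"grip":1}]' && python3 -m creep '[{"dx":0,"dy":0.12,"grip":1},{"dx":0,"dy":0.24,"grip":1},{"dx":0,"dy":0.355,"grip":1},{"dx":0,"dy":0.355,"dz":-0.1,"grip":1},{"dx":0,"dy":0.355,"dz":-0.2,"grip":1}]'
```

```text
$[0]: bad value
```

```bash
python3 -m creep '[{"dx":0.04,"dy":0.14,"dz":0,"rx":0,"ry":0,"rz":0,"grip":1},{"dx":0.08,"dy":0.28,"dz":0,"rx":0,"ry":0,"rz":0,"grip":1},{"dx":0.12,"dy":0.42,"dz":0,"rx":0,"ry":0,"rz":0,"grip":1},{"dx":0.16,"dy":0.56,"dz":0,"rx":0,"ry":0,"rz":0,"grip":1},{"dx":0.2,"dy":0.7,"dz":0,"rx":0,"ry":0,"rz":0,"grip":1}]' && python3 -m creep '[{"dx":-0.014,"dy":0.14,"dz":0,"rx":0,"ry":0,"rz":0,"grip":1},{"dx":-0.028,"dy":0.28,"dz":0,"rx":0,"ry":0,"rz":0,"grip":1},{"dx":-0.042,"dy":0.42,"dz":0,"rx":0,"ry":0,"rz":0,"grip":1},{"dx":-0.056,"dy":0.56,"dz":0,"rx":0,"ry":0,"rz":0,"grip":1},{"dx":-0.07,"dy":0.7,"dz":0,"rx":0,"ry":0,"rz":0,"grip":1}]' && python3 -m creep '[{"dx":0,"dy":0.12,"dz":0,"rx":0,"ry":0,"rz":0,"grip":1},{"dx":0,"dy":0.24,"dz":0,"rx":0,"ry":0,"rz":0,"grip":1},{"dx":0,"dy":0.355,"dz":0,"rx":0,"ry":0,"rz":0,"grip":1},{"dx":0,"dy":0.355,"dz":-0.1,"rx":0,"ry":0,"rz":0,"grip":1},{"dx":0,"dy":0.355,"dz":-0.2,"rx":0,"ry":0,"rz":0,"grip":1}]'
```

```text
clock: 1.35
eef_pos: [509.5, -137.5, 231.1]
tool_rot: [3.142, 0.0, -0.175]
force: [0.5, -0.4, -0.0]
width: 0.2
gripper_force: 0.0
clock: 1.98
eef_pos: [480.8, 142.3, 231.2]
tool_rot: [3.141, 0.0, -0.175]
force: [0.3, -0.0, 0.1]
width: -0.3
gripper_force: 0.0
clock: 2.6
eef_pos: [481.1, 283.6, 150.3]
tool_rot: [-3.141, -0.001, -0.173]
force: [0.2, -0.3, -1.3]
width: -0.1
gripper_force: 0.0
```

```bash
python3 -m creep '[{"dx":0,"dy":0,"dz":-0.1,"rx":0,"ry":0,"rz":0,"grip":1},{"dx":0,"dy":0,"dz":-0.2,"rx":0,"ry":0,"rz":0,"grip":1},{"dx":0,"dy":0,"dz":-0.29,"rx":0,"ry":0,"rz":0,"grip":1},{"dx":0,"dy":0,"dz":-0.29,"rx":0,"ry":0,"rz":0,"grip":1},{"dx":0,"dy":0,"dz":-0.29,"rx":0,"ry":0,"rz":0,"grip":1}]'
python3 - <<'E'
from h import *
a=get_image("side")[120:270,170:350,::-1];cv2.imwrite("pics/s1.png",cv2.resize(a,None,fx=4,fy=4,interpolation=cv2.INTER_CUBIC))
E
```

```text
clock: 3.22
eef_pos: [481.9, 282.8, 36.2]
tool_rot: [-3.141, -0.001, -0.175]
force: [-0.5, -0.9, 0.0]
width: 0.0
gripper_force: 0.0
```

View pics/s1.png

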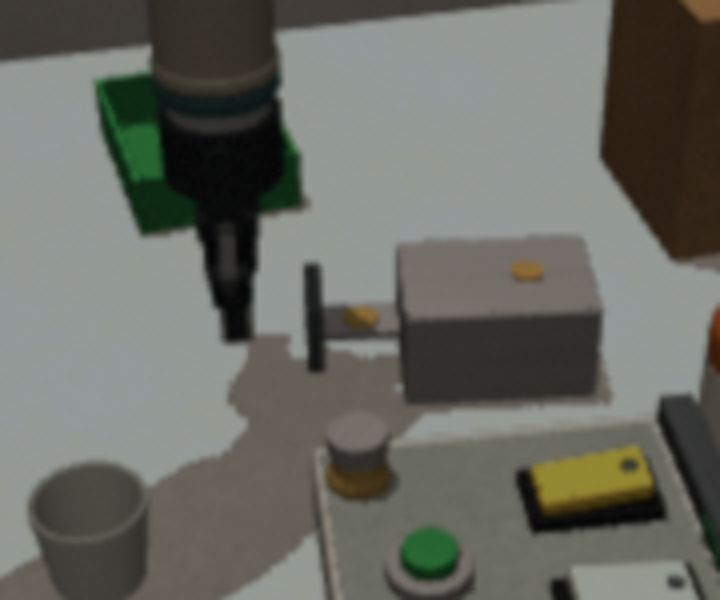

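Fingers at (235,320), squarely in front of the plate at (315,315). I'll push along the box axis.

```bash
python3 -m creep '[{"dx":0.037,"dy":-0.006,"dz":0,"rx":0,"ry":0,"rz":0,"grip":1},{"dx":0.074,"dy":-0.013,"dz":0,"rx":0,"ry":0,"rz":0,"grip":1},{"dx":0.111,"dy":-0.019,"dz":0,"rx":0,"ry":0,"rz":0,"grip":1},{"dx":0.148,"dy":-0.026,"dz":0,"rx":0,"ry":0,"rz":0,"grip":1},{"dx":0.185,"dy":-0.032,"dz":0,"rx":0,"ry":0,"rz":0,"grip":1}]'; python3 -m creep '[{"dx":0.005,"dy":-0.001,"dz":0,"rx":0,"ry":0,"rz":0,"grip":1},{"dx":0.01,"dy":-0.002,"dz":0,"rx":0,"ry":0,"rz":0,"grip":1},{"dx":0.015,"dy":-0.003,"dz":0,"rx":0,"ry":0,"rz":0,"grip":1},{"dx":0.015,"dy":-0.003,"dz":0,"rx":0,"ry":0,"rz":0,"grip":1},{"dx":0.015,"dy":-0.003,"dz":0,"rx":0,"ry":0,"rz":0,"grip":1}]'
```

```text
clock: 3.9
eef_pos: [555.3, 269.2, 35.1]
tool_rot: [3.141, 0.002, -0.175]
force: [-6.0, -0.3, 2.0]
width: -0.3
gripper_force: 2.4
clock: 4.53
eef_pos: [561.1, 268.4, 35.1]
tool_rot: [3.141, 0.0, -0.175]
force: [-3.1, -1.9, 0.5]
width: 0.4
gripper_force: 1.2
```

```bash
for i in 1 ; do python3 -m creep '[{"dx":0.004,"dy":-0.001,"dz":0,"rx":0,"ry":0,"rz":0,"grip":1},{"dx":0.008,"dy":-0.001,"dz":0,"rx":0,"ry":0,"rz":0,"grip":1},{"dx":0.01,"dy":-0.002,"dz":0,"rx":0,"ry":0,"rz":0,"grip":1},{"dx":0.01,"dy":-0.002,"dz":0,"rx":0,"ry":0,"rz":0,"grip":1},{"dx":0.01,"dy":-0.002,"dz":0,"rx":0,"ry":0,"rz":0,"grip":1}]'; done
```

```text
clock: 5.15
eef_pos: [563.5, 267.9, 35.1]
tool_rot: [3.141, 0.003, -0.174]
force: [-5.8, -1.1, 2.6]
width: 0.1
gripper_force: 3.1
```

```bash
python3 -m creep '[{"dx":0.004,"dy":-0.001,"dz":0,"rx":0,"ry":0,"rz":0,"grip":1},{"dx":0.008,"dy":-0.001,"dz":0,"rx":0,"ry":0,"rz":0,"grip":1},{"dx":0.008,"dy":-0.001,"dz":0,"rx":0,"ry":0,"rz":0,"grip":1},{"dx":0.008,"dy":-0.001,"dz":0,"rx":0,"ry":0,"rz":0,"grip":1},{"dx":0.008,"dy":-0.001,"dz":0,"rx":0,"ry":0,"rz":0,"grip":1}]'
```

```text
clock: 5.78
eef_pos: [563.4, 267.9, 35.1]
tool_rot: [3.139, 0.009, -0.174]
force: [-13.9, -2.0, 8.0]
width: 0.2
gripper_force: 6.4
```

Stalled at 14 N, so the slide is on its stop. I'll back off, rise and check.

```bash
python3 -m creep '[{"dx":-0.05,"dy":0.008,"dz":0,"rx":0,"ry":0,"rz":0,"grip":1},{"dx":-0.1,"dy":0.017,"dz":0,"rx":0,"ry":0,"rz":0,"grip":1},{"dx":-0.1,"dy":0.017,"dz":0.15,"rx":0,"ry":0,"rz":0,"grip":1},{"dx":-0.1,"dy":0.017,"dz":0.3,"rx":0,"ry":0,"rz":0,"grip":1},{"dx":-0.1,"dy":0.017,"dz":0.45,"rx":0,"ry":0,"rz":0,"grip":1}]'
python3 - <<'E'
from h import *
a=get_image("side")[120:270,170:350,::-1];cv2.imwrite("pics/s2.png",cv2.resize(a,None,fx=4,fy=4,interpolation=cv2.INTER_CUBIC))
E
```

```text
clock: 6.4
eef_pos: [530.4, 275.0, 218.2]
tool_rot: [-3.139, -0.004, -0.175]
force: [1.8, 0.2, -0.9]
width: -0.4
gripper_force: 0.0
```

View pics/s2.png

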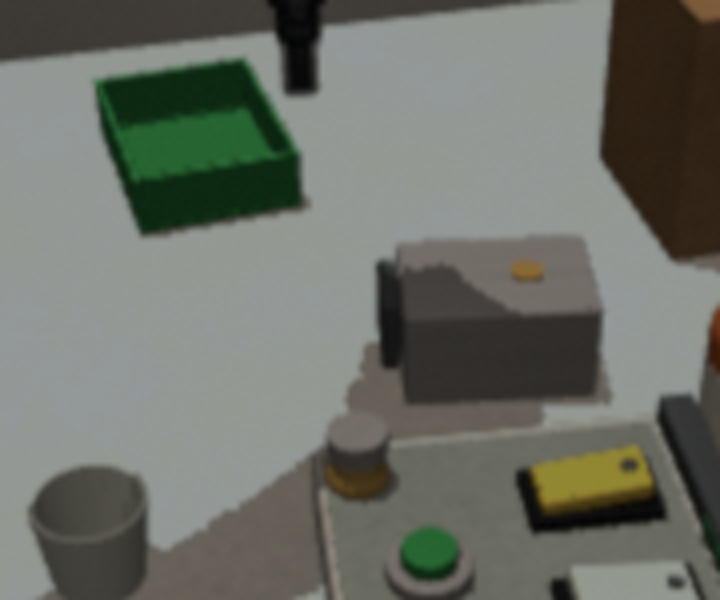

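The slide plate at (388,315) now sits against the box. Next I'll go above the blue key's far end.

```bash
python3 -m creep '[{"dx":0.035,"dy":-0.13,"dz":0,"rx":0,"ry":0,"rz":0.0045,"grip":1},{"dx":0.07,"dy":-0.26,"dz":0,"rx":0,"ry":0,"rz":0.0045,"grip":1},{"dx":0.105,"dy":-0.38,"dz":0,"rx":0,"ry":0,"rz":0.0045,"grip":1},{"dx":0.14,"dy":-0.51,"dz":0,"rx":0,"ry":0,"rz":0.0045,"grip":1},{"dx":0.14,"dy":-0.51,"dz":0,"rx":0,"ry":0,"rz":0.0045,"grip":1}]' && python3 -m creep '[{"dx":0.035,"dy":-0.13,"dz":0,"rx":0,"ry":0,"rz":0,"grip":1},{"dx":0.07,"dy":-0.26,"dz":0,"rx":0,"ry":0,"rz":0,"grip":1},{"dx":0.105,"dy":-0.38,"dz":0,"rx":0,"ry":0,"rz":0,"grip":1},{"dx":0.14,"dy":-0.51,"dz":0,"rx":0,"ry":0,"rz":0,"grip":1},{"dx":0.14,"dy":-0.51,"dz":0,"rx":0,"ry":0,"rz":0,"grip":1}]' && python3 -m creep '[{"dx":0,"dy":0,"dz":-0.1,"rx":0,"ry":0,"rz":0,"grip":1},{"dx":0,"dy":0,"dz":-0.2,"rx":0,"ry":0,"rz":0,"grip":1},{"dx":0,"dy":0,"dz":-0.285,"rx":0,"ry":0,"rz":0,"grip":1},{"dx":0,"dy":0,"dz":-0.285,"rx":0,"ry":0,"rz":0,"grip":1},{"dx":0,"dy":0,"dz":-0.285,"rx":0,"ry":0,"rz":0,"grip":1}]'
python3 - <<'E'
from h import *
a=get_image("side")[210:350,240:420,::-1];cv2.imwrite("pics/s3.png",cv2.resize(a,None,fx=4,fy=4,interpolation=cv2.INTER_CUBIC))
E
```

```text
clock: 7.08
eef_pos: [587.5, 63.5, 216.1]
tool_rot: [3.139, -0.006, -0.156]
force: [-1.1, 0.7, -0.1]
width: -0.1
gripper_force: 0.0
clock: 7.7
eef_pos: [641.9, -140.2, 215.6]
tool_rot: [3.138, -0.004, -0.154]
force: [-1.6, -0.2, 0.4]
width: -0.2
gripper_force: 0.0
clock: 8.32
eef_pos: [642.1, -133.0, 102.7]
tool_rot: [-3.141, -0.003, -0.145]
force: [0.2, 0.1, -0.3]
width: 0.1
gripper_force: 0.0
```

View pics/s3.png

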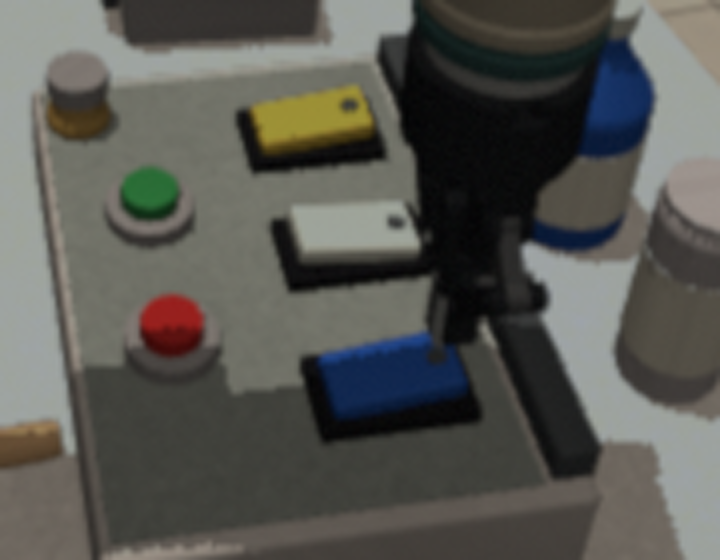

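The tip is above the blue key's far end, at (455,335) in the crop. Lowering it.

```bash
python3 -m creep '[{"dx":0,"dy":0,"dz":-0.02,"rx":0,"ry":0,"rz":0,"grip":1},{"dx":0,"dy":0,"dz":-0.035,"rx":0,"ry":0,"rz":0,"grip":1},{"dx":0,"dy":0,"dz":-0.05,"rx":0,"ry":0,"rz":0,"grip":1},{"dx":0,"dy":0,"dz":-0.06,"rx":0,"ry":0,"rz":0,"grip":1},{"dx":0,"dy":0,"dz":-0.06,"rx":0,"ry":0,"rz":0,"grip":1}]'
```

```text
clock: 9.0
eef_pos: [642.6, -134.1, 79.3]
tool_rot: [-3.141, -0.004, -0.147]
force: [0.9, 0.2, 11.0]
width: -0.1
gripper_force: 5.5
```

```bash
python3 -m creep '[{"dx":0,"dy":0,"dz":-0.004,"rx":0,"ry":0,"rz":0,"grip":1},{"dx":0,"dy":0,"dz":-0.007,"rx":0,"ry":0,"rz":0,"grip":1},{"dx":0,"dy":0,"dz":-0.007,"rx":0,"ry":0,"rz":0,"grip":1},{"dx":0,"dy":0,"dz":-0.007,"rx":0,"ry":0,"rz":0,"grip":1},{"dx":0,"dy":0,"dz":-0.007,"rx":0,"ry":0,"rz":0,"grip":1}]'
```

```text
clock: 9.62
eef_pos: [642.6, -134.1, 78.9]
tool_rot: [-3.141, -0.005, -0.147]
force: [-3.5, 2.1, 25.1]
width: -0.2
gripper_force: 12.5
```

```bash
python3 -m creep '[{"dx":0,"dy":0,"dz":0.13,"rx":0,"ry":0,"rz":0,"grip":1},{"dx":0,"dy":0,"dz":0.25,"rx":0,"ry":0,"rz":0,"grip":1},{"dx":-0.084,"dy":0.124,"dz":0.25,"rx":0,"ry":0,"rz":0,"grip":1},{"dx":-0.168,"dy":0.248,"dz":0.25,"rx":0,"ry":0,"rz":0,"grip":1},{"dx":-0.251,"dy":0.372,"dz":0.25,"rx":0,"ry":0,"rz":0,"grip":1}]' && python3 -m creep '[{"dx":0,"dy":0,"dz":-0.05,"rx":0,"ry":0,"rz":0,"grip":1},{"dx":0,"dy":0,"dz":-0.1,"rx":0,"ry":0,"rz":0,"grip":1},{"dx":0,"dy":0,"dz":-0.15,"rx":0,"ry":0,"rz":0,"grip":1},{"dx":0,"dy":0,"dz":-0.19,"rx":0,"ry":0,"rz":0,"grip":1},{"dx":0,"dy":0,"dz":-0.19,"rx":0,"ry":0,"rz":0,"grip":1}]'
python3 - <<'E'
from h import *
a=get_image("side")[210:350,240:420,::-1];cv2.imwrite("pics/s4.png",cv2.resize(a,None,fx=4,fy=4,interpolation=cv2.INTER_CUBIC))
E
```

```text
clock: 10.25
eef_pos: [538.6, 16.4, 174.3]
tool_rot: [-3.141, 0.0, -0.147]
force: [0.2, -0.1, -0.2]
width: 0.1
gripper_force: 0.0
clock: 10.88
eef_pos: [539.0, 14.9, 97.3]
tool_rot: [3.141, 0.003, -0.147]
force: [-0.2, 0.2, 1.2]
width: 0.2
gripper_force: 0.0
```

View pics/s4.png

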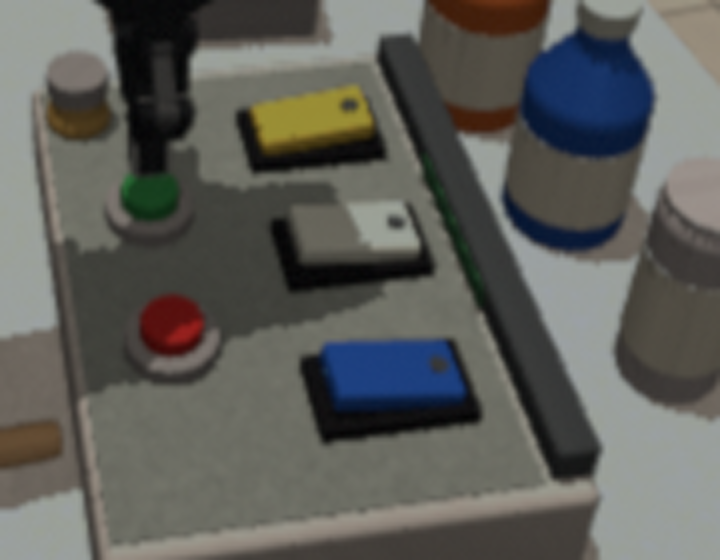

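The blue key is tipped over and the fingers stand over the green button. Pressing it.

```bash
python3 -m creep '[{"dx":0,"dy":0,"dz":-0.03,"rx":0,"ry":0,"rz":0,"grip":1},{"dx":0,"dy":0,"dz":-0.05,"rx":0,"ry":0,"rz":0,"grip":1},{"dx":0,"dy":0,"dz":-0.06,"rx":0,"ry":0,"rz":0,"grip":1},{"dx":0,"dy":0,"dz":-0.068,"rx":0,"ry":0,"rz":0,"grip":1},{"dx":0,"dy":0,"dz":-0.068,"rx":0,"ry":0,"rz":0,"grip":1}]' && python3 -m creep '[{"dx":0,"dy":0,"dz":-0.004,"rx":0,"ry":0,"rz":0,"grip":1},{"dx":0,"dy":0,"dz":-0.006,"rx":0,"ry":0,"rz":0,"grip":1},{"dx":0,"dy":0,"dz":-0.006,"rx":0,"ry":0,"rz":0,"grip":1},{"dx":0,"dy":0,"dz":-0.006,"rx":0,"ry":0,"rz":0,"grip":1},{"dx":0,"dy":0,"dz":-0.006,"rx":0,"ry":0,"rz":0,"grip":1}]'
```

```text
clock: 11.55
eef_pos: [540.7, 15.0, 75.4]
tool_rot: [-3.14, -0.002, -0.147]
force: [-7.4, -0.2, 38.5]
width: -0.2
gripper_force: 19.7
clock: 12.18
eef_pos: [540.8, 15.0, 75.1]
tool_rot: [-3.14, -0.003, -0.147]
force: [-12.0, 0.2, 57.7]
width: 0.1
gripper_force: 29.0
```

It stalled at 75 mm rather than the expected 72, so I'll look while it is held.

```bash
python3 - <<'E'
from h import *
a=get_image("side")[230:290,250:310,::-1];b=get_image("wrist")[:,:,::-1]
print(np.round(ctrl.read_state()["eef_pos"],1),np.round(ctrl.read_state()["torque"],2))
c=np.zeros((420,800,3),np.uint8);c[:400,:400]=cv2.resize(a,(400,400),interpolation=cv2.INTER_CUBIC);c[:300,400:]=cv2.resize(b,(400,300));cv2.imwrite("pics/s5.png",c)
E
```

```text
[540.8  15.   75.1] [0.03 2.84 0.02]
```

View pics/s5.png

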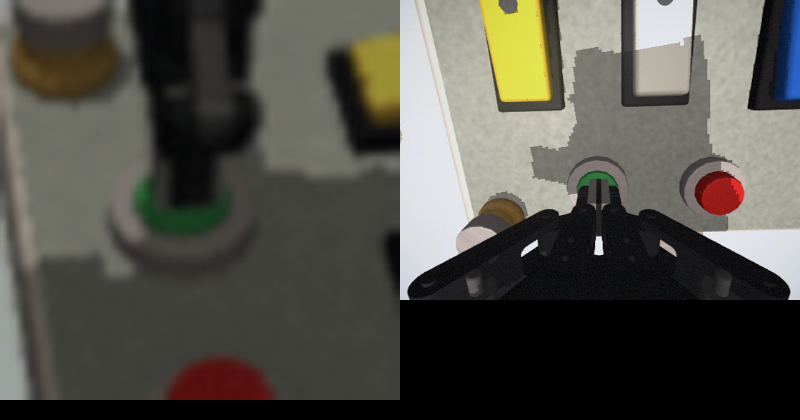

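```bash
python3 - <<'E'
from h import *
im0=cv2.imread("pics/side0.png")[:,:,::-1];im1=get_image("side")
c=get_calibration("side");T=np.linalg.inv(np.array(c["world_from_camera"]));K=np.array(c["mtx"])
for z in(79,72):
    t=np.linspace(0,2*np.pi,200);P=np.c_[540+16*np.cos(t),15.2+16*np.sin(t),0*t+z,0*t+1]@T.T
    q=P[:,:3]@K.T;q=q[:,:2]/q[:,2:];print(z,"proj rows",q[:,1].min().round(1),q[:,1].max().round(1),"leftmost",q[q[:,0].argmin()].round(1),"right",q[q[:,0].argmax()].round(1))
for im in(im0,im1):
    h=cv2.cvtColor(np.ascontiguousarray(im[240:280,260:296]),cv2.COLOR_RGB2HSV).astype(int)
    m=(h[...,0]>45)&(h[...,0]<85)&(h[...,1]>90)&(h[...,2]>35)
    for r in range(40):
        w=np.where(m[r])[0]
        if len(w):print(r+240,w.min()+260,w.max()+260,len(w))
    print()
E
```

```text
79 proj rows 252.1 262.9 leftmost [269.9 257.4] right [285.  257.5]
72 proj rows 254.5 265.3 leftmost [269.9 259.8] right [285.  259.9]
252 275 279 5
253 273 281 9
254 272 282 11
255 271 283 13
256 271 283 13
257 270 283 14
258 271 283 13
259 271 283 13
260 271 283 13
261 271 283 13
262 272 282 11
263 273 281 9
264 276 279 4

257 271 272 2
258 271 272 2
259 271 272 2
260 271 283 3
261 271 283 12
262 272 283 12
263 273 282 10
264 274 280 7
```

```bash
python3 - <<'E'
from h import *
im=get_image("wrist");c=get_calibration("wrist");T=np.linalg.inv(np.array(c["world_from_camera"]));K=np.array(c["mtx"])
print("cam",np.array(c["world_from_camera"])[:3,3].round(0))
def pr(p):
    q=K@(T@np.r_[p,1])[:3];return (q[:2]/q[2]).round(1)
x=np.array([.989,-.147,0]);y=np.array([.147,.989,0])
for n,g in(("green",np.array([540,15.2,0])),("red",np.array([526,-74.8,0]))):
    print(n,"housing far",pr(g+24*x+[0,0,72]),"L/R",pr(g+24*y+[0,0,72]),pr(g-24*y+[0,0,72]))
    for z in(79,75.5,72):print(z,"far",pr(g+16*x+[0,0,z]),"L/R",pr(g+16*y+[0,0,z]),pr(g-16*y+[0,0,z]))
a=im[205:305,215:335,::-1];b=im[205:305,380:500,::-1]
cv2.imwrite("pics/s6.png",cv2.resize(np.hstack([a,b]),(792,330),interpolation=cv2.INTER_CUBIC))
E
```

```text
cam [614.   4. 218.]
green housing far [277.6 224.8] L/R [233.6 266.3] [321.6 266.4]
79 far [277.6 244.2] L/R [247.  272.5] [308.2 272.6]
75.5 far [277.6 241.6] L/R [247.6 269.4] [307.6 269.4]
72 far [277.6 239. ] L/R [248.3 266.3] [307.  266.4]
red housing far [452. 226.] L/R [400.6 267.5] [488.7 267.6]
79 far [457.1 245.5] L/R [421.2 273.8] [482.5 273.8]
75.5 far [453.2 242.8] L/R [418.2 270.6] [478.1 270.6]
72 far [449.4 240.3] L/R [415.2 267.5] [474.  267.6]
```

View pics/s6.png

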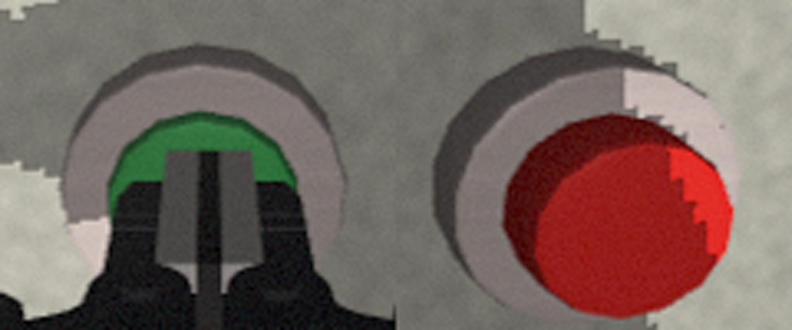

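The green button shows only a thin side band, about 3 mm, where the red one stands about 12 mm proud. That fits about 7 mm or more of travel. I'll release in stages and read the spring force to confirm.

```bash
python3 -m creep '[{"dx":0,"dy":0,"dz":0.01,"rx":0,"ry":0,"rz":0,"grip":1},{"dx":0,"dy":0,"dz":0.022,"rx":0,"ry":0,"rz":0,"grip":1},{"dx":0,"dy":0,"dz":0.022,"rx":0,"ry":0,"rz":0,"grip":1},{"dx":0,"dy":0,"dz":0.022,"rx":0,"ry":0,"rz":0,"grip":1},{"dx":0,"dy":0,"dz":0.022,"rx":0,"ry":0,"rz":0,"grip":1}]'
python3 - <<'E'
from h import *
F=[]
for i in range(4):get_image("side");F.append(ctrl.read_state()["force"])
print(np.mean(F,0),ctrl.read_state()["eef_pos"])
E
python3 -m creep '[{"dx":0,"dy":0,"dz":0.005,"rx":0,"ry":0,"rz":0,"grip":1},{"dx":0,"dy":0,"dz":0.007,"rx":0,"ry":0,"rz":0,"grip":1},{"dx":0,"dy":0,"dz":0.007,"rx":0,"ry":0,"rz":0,"grip":1},{"dx":0,"dy":0,"dz":0.007,"rx":0,"ry":0,"rz":0,"grip":1},{"dx":0,"dy":0,"dz":0.007,"rx":0,"ry":0,"rz":0,"grip":1}]'
python3 - <<'E'
from h import *
F=[]
for i in range(4):get_image("side");F.append(ctrl.read_state()["force"])
print(np.mean(F,0),ctrl.read_state()["eef_pos"])
E
```

```text
clock: 13.0
eef_pos: [540.6, 15.0, 77.5]
tool_rot: [-3.142, -0.001, -0.147]
force: [1.2, 0.2, 3.9]
width: 0.0
gripper_force: 2.0
[ 1.52527746 -0.28061422  3.73294536] [540.57244721  14.98699742  77.64336537]
clock: 13.82
eef_pos: [540.0, 15.0, 80.5]
tool_rot: [3.142, 0.0, -0.147]
force: [1.8, 0.7, 1.6]
width: 0.0
gripper_force: 1.3
[1.90609946 0.09574607 2.76631495] [540.0176133   15.02355966  80.48571151]
```

The spring still pushes at 80.5 mm, so the button top really sits higher than 79 and the 75 mm stall was full travel. Retreating and taking a last look.

```bash
python3 -m creep '[{"dx":0,"dy":0,"dz":0.1,"rx":0,"ry":0,"rz":0,"grip":1},{"dx":0,"dy":0,"dz":0.2,"rx":0,"ry":0,"rz":0,"grip":1},{"dx":0,"dy":0,"dz":0.3,"rx":0,"ry":0,"rz":0,"grip":1},{"dx":-0.1,"dy":0,"dz":0.35,"rx":0,"ry":0,"rz":0,"grip":1},{"dx":-0.2,"dy":0,"dz":0.4,"rx":0,"ry":0,"rz":0,"grip":1}]'
python3 - <<'E'
from h import *
a=get_image("side")[160:360,150:430,::-1];cv2.imwrite("pics/s7.png",cv2.resize(a,None,fx=2.8,fy=2.8,interpolation=cv2.INTER_CUBIC))
E
```

```text
clock: 14.65
eef_pos: [457.6, 15.0, 240.4]
tool_rot: [3.141, 0.003, -0.147]
force: [-1.2, 0.3, 0.5]
width: 0.0
gripper_force: 0.0
```

View pics/s7.png

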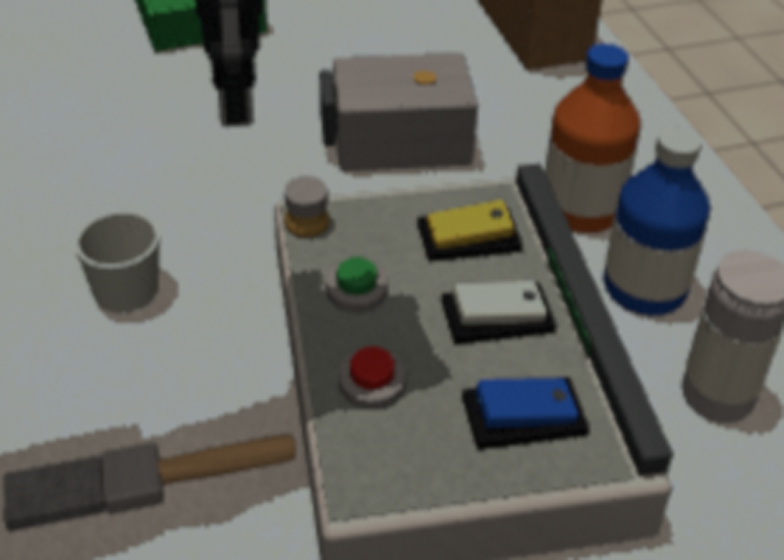

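The slide is home at (328,108), the blue key is tipped over at (525,402), the green button is back up at (357,275), and nothing else has moved.

```bash
python3 -c "
from cell import ctrl
print(ctrl.finish_job())"
```

```text
the job is handed in; nothing more can be done
None
```

The job is handed in after about 15 s: the coin slide is home, the blue key is tipped over, and the green start button was pressed down and came back up. The other keys, the red button and everything standing around looked unmoved in the last picture.

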